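Free the blank in the ball vise: roll back the knurled nut and push the strap clear

TASK

Free the brass blank clamped on top of the ball vise, by fingertip only. Roll the knurled nut anticlockwise (seen from above) by two full turns, no further, then push the strap by its upright post all the way back off the blank, and come clear. Do not pinch the nut or the post between the fingers, lift nothing, and leave the blank in its pocket and the other things on the bench where they are.

Things in the scene. Friction and masses are not known exactly. Their poses are not given: they have to be found in the camera images.
- vise: Ball vise fixed to the bench: black foot 120 mm wide, round grey body, on top a dark steel plate (own x -80 to +118 mm, y -33 to +33), top face 110 mm above the bench. Origin on the bench under the nut's axis; z up; x runs along the strap from nut to blank. Black T-handle to +y, below 75 mm. Guide cheeks beside the strap reach 118 mm. Place and yaw vary.
- nut (a joint): Turn of the knurled nut, rad: 0 = tight (start), grows as it is unscrewed anticlockwise seen from above; two full turns = 12.57. It rises 3 mm per turn, drags with about 0.035 N m, and stays where it is left; it cannot be tightened below 0 and stops at 22.
- nut_center (a point): Centre of the knurled nut, on its axis, half-way up. Steel disc 24 mm high, 56 mm diameter over 22 upright ribs 2 mm proud. At the start it spans 122.5 to 146.5 mm above the bench, the strap's top is at 122, the 10 mm stud's top at 168. Free for 50 mm all round it. A spigot under it locks the strap (but for 2 to 5 mm of play) until about one turn is undone.
- nut_index (a point): Outer end of the brass index bar on the nut's top face, 25 mm from the axis, turning with the nut (at joint value 0 it points along the vise's x, towards the post).
- strap: Loose grey aluminium strap, slotted, own x -50 to +98 mm, 40 mm wide, 12 mm thick, about 220 g, flat on the vise's plate, the nut's stud through its slot. Origin on its underside, at the start on the nut's axis, x along the vise's x. Once unlocked it slides along the vise's -x for 25 mm until the slot's end meets the stud.
- post (a point): Centre (half-way up) of the upright steel post on the strap's nose: 12 mm diameter, 24 mm tall, from 122 to 146 mm above the bench, 88 mm from the nut axis at the start (63 mm when the strap is fully back).
- blank: Loose brass blank 30 x 30 x 7.5 mm in a pocket of the plate, centred 95 mm from the nut axis along the vise's x, its top 0.5 mm below the plate's top; at the start the strap's nose covers more than half of it. Origin at the centre of its underside.
- hammer: Hammer lying on the bench; leave it alone.
- graver: Graver standing on its wooden handle near the vise's foot, 85 mm tall, 30 mm thick; leave it alone.
- jar: Closed jar 64 mm diameter, 62 mm tall; leave it alone.
- ring: Brass finger ring 23 mm diameter, 6 mm tall, lying near the vise's foot; leave it alone.
- steel_block: Steel bench block 55 x 55 x 22 mm; leave it alone.
- stone: Pale cut stone 42 mm diameter, 17 mm tall, near the vise's foot; leave it alone.
- marker: Black marker pen lying on the bench, 120 mm long, 12 mm thick; leave it alone.
Not all that is in view belongs to the job. Leave any blue look-alike of the vise alone.

How it is judged (in metres and radians):
On the way, in this order (a step that is already met when the one before it is completed fails the run):
1. the nut is undone by two turns while the strap is still in place (value of joint nut between 11 and 14.45 rad and x of strap in the frame of vise above -0.008 m), for 0.2 s.
2. the strap is pushed fully back (x of strap in the frame of vise below -0.02 m), for 0.2 s.
At the end, for the whole second after the job is handed in: The nut stands between 1.75 and 2.3 turns undone and is still; the strap lies flat on the plate at least 20 mm back from its start and is at rest; the blank lies in its pocket (within 7 mm along the plate and 4 mm in height) (value of joint nut between 11 and 14.45 rad and velocity of joint nut below 0.1 rad/s and x of strap in the frame of vise below -0.02 m and linear speed of strap below 0.01 m/s and z of strap in the frame of vise between 0.106 and 0.114 m and z of blank in the frame of vise between 0.098 and 0.106 m and x of blank in the frame of vise between 0.088 and 0.102 m); the robot touches nothing.
It fails at once if the nut is unscrewed beyond 2.3 turns (value of joint nut above 14.45 rad).
It fails at once if the nut or the post is pinched (the grasp point between the fingers is brought onto its axis, down at its height) ((horizontal distance between the grasp point and nut_center below 0.015 m and z of the grasp point in the frame of nut_center below 0.02 m) or (horizontal distance between the grasp point and post below 0.008 m and z of the grasp point in the frame of post below 0.017 m)).
It fails at once if the strap is lifted or tipped (z of strap in the frame of vise above 0.118 m or angle between strap's own z axis and vertical above 0.15 rad).
It fails at once if the blank is lifted or moved out of its pocket (distance of blank from where it was at the start of the episode above 0.007 m).
It fails at once if another thing on the bench is disturbed by more than 30 mm (distance of any of hammer, graver, jar, ring, steel_block, stone, marker from where it was at the start of the episode above 0.03 m).
It also fails if it takes over 72 s, if anything falls off the work surface, if the arm or the gripper's body presses on something with over 40 N, if the wrist force passes 120 N, or if a joint passes its speed limit or range.

ROBOT

A 6-joint arm with a two-finger parallel gripper is mounted at the origin on the work surface. World frame = base frame: x ahead of the robot, y to its left, z up, the work surface at z = 0. Lengths are in mm, angles in rad, forces in N, time in s.
With the tool pointing down it reaches from about 400 to 825 mm from the base axis. Payload 7 kg.
Tool frame: the origin (TCP) lies at the centre of the arm's flange, where the gripper is bolted on; the fingertips stand manip.finger_overhang ahead of it and the grasp point (between the pads) lies 155 mm ahead of it (manip.finger_overhang is the distance from the TCP to the fingertips, in mm); z points along the fingers, y is the line along which they close (so a half turn about z gives the same grasp; the last joint's range is limited). The gripper opens to 85 mm and grips with 20 to 120 N. Pads are 22 mm wide; open, the fingers measure 114 mm over their backs; the gripper's body (76 mm by 85 mm) begins 54 mm behind the grasp point. The pads swing forward as they close: fully open they stand 13 mm farther back than shut.
Start: joints at [-0.964, 0.359, 0.012, 0, -1.224, -0.288], TCP at [211.537, -640.974, 404.702] pointing down, gripper open.
Joint ranges: [-3.07, 3.07], [-1.43, 2.12], [-1.02, 1.25], [-3.03, 1.67], [-3.05, -0], [-3.03, 3.03]. Speed limits (rad/s): [2.39, 2.39, 3.01, 3.14, 3.14, 3.14].

INTERFACE

Orientations are given as a rotation vector (axis times angle).
In Python, from workcell import sensors, imaging, ticket, manip gives the robot as it stands.
- The arm moves only by the tool send_rows, never from a script. Its argument "motion" is a list of rows, each an object with "claw": the opening, from -1 (shut) to 1 (fully open); "delta_pos": the shift along the tool's x, y, z scaled (see below), a list of three; "twist": the turn about the tool's z scaled (see below). A call has 1 to 8 rows; each row shifts and turns the commanded pose from where the row before left it, along the tool's axes as they then stand; what a row does not reach is not made up. The controller multiplies each number of a shift by 20 cm and each number of a turn by 2 pi rad. A row lasts 1/8 s, in which the tool goes at most 62.5 mm and 10.7 degrees, less where a joint would pass 70% of its speed; a pose out of reach is approached as far as the arm can. A call with a number of a shift or a turn outside -1 to 1 is refused whole. A call with a gripper value outside its range is refused whole. The fingers move at their own pace and stop on an object; "grip_force" is the grip in N (left out, the last holds). Time passes only in rows, so rows that do not move let the fingers close. It gives the time, the measured TCP pose, the force, the opening and the grip force at its end, in the units of the state.
- sensors.sense(): the state, without advancing time (a new reading comes with each control period).
- imaging.grab_frame(name): name is "scene" or "top" or "wrist"; returns the picture (384x512x3 uint8, red, green, blue); there is no depth.
- imaging.camera_params(name): a dict with "K" (3x3 intrinsics, pixels), "eye" and "orientation" of the camera in the world. Camera axes: x right, y up, looking along -z (the intrinsics and any distortion apply to the point x, -y, -z); pixel columns grow to the right and rows downward; lengths in mm; the calibration is good to about 2 mm. A picture is of the moment at which its call begins: read the wrist's pose just before it. camera_params takes no time and is no camera call; for the wrist camera it gives the pose at the moment of the call.
- ticket.finish_job(): hands the job in; it is judged then, once.
The state is a dict: "time_s": time; "joints": joint angles; "dq": joint speeds; "joint_efforts": joint torques, N m; "tcp_pos": TCP position; "ee_rot": TCP orientation; "contact_force": force on the tool from outside, world axes, zero at the start; "torque": the same for the moment, N m; "width": finger opening in mm; "grip_force": force on a finger pad.
Only numpy, scipy, OpenCV 4.12 (cv2) and the standard library are available. Lean on these libraries where they do the work, as an engineer would, in place of code of your own. Each camera call takes 0.05 s, during which the arm holds its last target. There are 200 camera calls.

## Working session

There is one attempt and no reset: what is moved stays moved. The work goes in short steps, Python scripts to look and compute and a tool call to move; the robot and the scene stay as the last step left them, time stands still between calls to the robot, and variables do not carry over. Pictures are saved under pics/ and viewed, at most 10 in all, crops included, and the job is handed in when it is done.

Besides the shell and the picture viewer there is one more tool, called by a JSON object that holds its "op" and its "data". send_rows: Moves the arm, as the interface text tells. Its arguments: {"type":"object","properties":{"motion":{"type":"array"},"grip_force":{"type":"number"}},"required":["motion"]}

```bash
mkdir -p pics
python3 - <<'E'
from workcell import sensors, imaging, ticket, manip
import cv2,numpy as np
print(sensors.sense()); print(manip.finger_overhang)
for n in("scene","top"):
    im=imaging.grab_frame(n); cv2.imwrite(f"pics/{n}0.png",im[:,:,::-1])
    print(n,imaging.camera_params(n))
a=cv2.imread("pics/scene0.png");b=cv2.imread("pics/top0.png")
E
```

```text
{'time_s': 0.0, 'joints': array([-9.63875441e-01,  3.59396737e-01,  1.10693000e-02, -3.78410689e-04,
       -1.22410713e+00, -2.88083814e-01]), 'dq': array([ 3.41032560e-04,  5.07298180e-04,  8.91809165e-06, -1.02824084e-03,
       -1.66313379e-03,  1.09212895e-03]), 'joint_efforts': array([-1.04042545e-03, -5.83329105e+01,  2.93419182e+01,  6.93716124e+00,
       -6.00804298e-03,  2.16364117e-05]), 'tcp_pos': array([ 211.51995765, -640.7974633 ,  403.75652391]), 'ee_rot': array([ 4.98447813e-01, -3.10140437e+00, -2.56146185e-03]), 'contact_force': array([ 0.39851153, -0.62094741, -1.05348119]), 'torque': array([ 0.01288324,  0.00430966, -0.00661359]), 'grip_force': 0.0, 'width': 85.37424103854418}
173.4
scene {'K': array([[449.32585754,   0.        , 254.3055313 ],
       [  0.        , 449.32585754, 185.04784186],
       [  0.        ,   0.        ,   1.        ]]), 'eye': array([1217.4182746 , -163.62977245,  979.95011641]), 'orientation': array([0.62817861, 0.47030226, 1.27606696])}
top {'K': array([[413.30924975,   0.        , 256.84306063],
       [  0.        , 413.30924975, 201.71867919],
       [  0.        ,   0.        ,   1.        ]]), 'eye': array([ 189.53527911,   14.77201343, 1469.13328825]), 'orientation': array([ 0.14645868, -0.16387865, -1.54618091])}
```

View pics/top0.png

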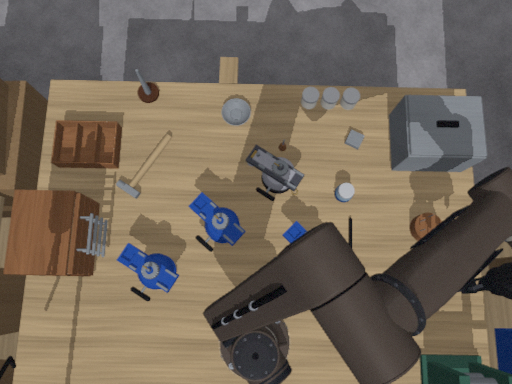

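View pics/scene0.png

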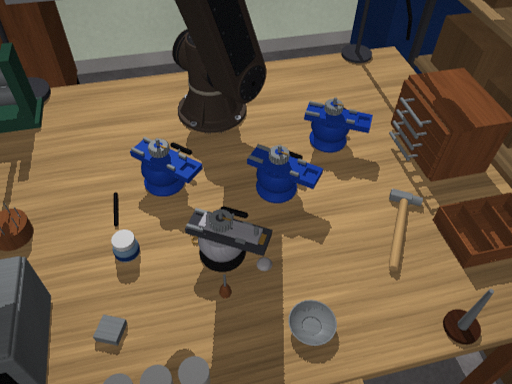

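The grey vise is at about (278,168) in the top view and (228,232) in the scene view. I'll zoom in on both.

Run:
```python
import cv2,numpy as np
b=cv2.imread("pics/top0.png")[135:205,235:315];a=cv2.imread("pics/scene0.png")[195:275,175:285]
f=lambda i,s:cv2.resize(i,None,fx=s,fy=s,interpolation=cv2.INTER_CUBIC)
b=f(b,4.5);a=f(a,4)
h=max(a.shape[0],b.shape[0]);p=lambda i:cv2.copyMakeBorder(i,0,h-i.shape[0],0,0,cv2.BORDER_CONSTANT)
c=np.hstack([p(b),p(a)]);print(c.shape);cv2.imwrite("pics/z.png",c)
```

```text
(320, 800, 3)
```

View pics/z.png

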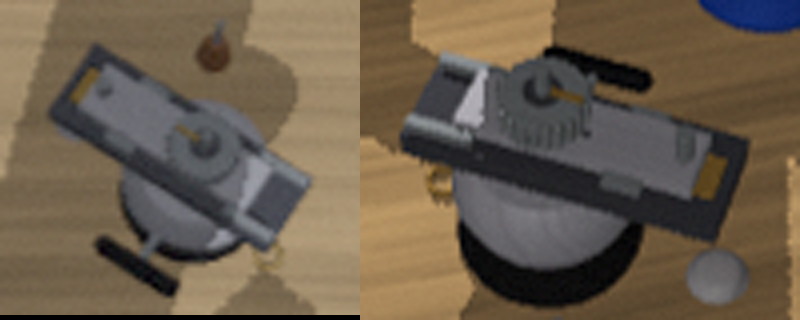

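Crops: in the top view the nut is at about (203,145) and the post at (104,90). In the scene crop they are at (541,95) and (687,133). I'll triangulate from these.

```bash
cat > h.py <<'E'
import numpy as np
from scipy.spatial.transform import Rotation as R
from workcell import sensors, imaging, ticket, manip
def ray(c,u,v):
    d=np.array([(u-c["K"][0,2])/c["K"][0,0],-(v-c["K"][1,2])/c["K"][1,1],-1])
    return c["eye"],R.from_rotvec(c["orientation"]).apply(d)
def onz(c,u,v,z):
    e,d=ray(c,u,v);return (e+d*(z-e[2])/d[2]).round(1)
def proj(c,p):
    q=R.from_rotvec(c["orientation"]).inv().apply(np.array(p)-c["eye"]);return c["K"][0,0]*q[0]/-q[2]+c["K"][0,2],c["K"][1,1]*-q[1]/-q[2]+c["K"][1,2]
E
python3 - <<'E'
from h import *
t=imaging.camera_params("top");s=imaging.camera_params("scene")
T=lambda x,y,z:onz(t,235+x/4.5,135+y/4.5,z)
S=lambda x,y,z:onz(s,175+(x-360)/4,195+y/4,z)
print("nut",T(203,145,146.5),S(541,95,146.5));print("post",T(104,90,146),S(687,133,146))
for c in[(98,43),(50,112),(312,180),(267,246)]:print("plate",T(*c,110))
for c in[(748,140),(715,235)]:print("plateS",S(*c,110))
print("graver",T(220,30,80),"ring",T(270,258,3))
print(R.from_rotvec(sensors.sense()["ee_rot"]).as_matrix().round(3))
w=imaging.camera_params("wrist");print(w)
E
```

```text
nut [573.7 -72.8 146.5] [581.9 -75.5 146.5]
post [614.6   1.  146. ] [627.    0.9 146. ]
plate [663.7   5.9 110. ]
plate [607.8  41.4 110. ]
plate [ 558.6 -157.9  110. ]
plate [ 506.7 -123.8  110. ]
plateS [614.6  42.3 110. ]
plateS [675.    6.4 110. ]
graver [687. -90.  80.] ring [ 521.7 -137.2    3. ]
[[-0.95  -0.313 -0.001]
 [-0.313  0.95   0.001]
 [ 0.     0.002 -1.   ]]
{'K': array([[333.67130321,   0.        , 252.09023201],
       [  0.        , 333.67130321, 190.23000343],
       [  0.        ,   0.        ,   1.        ]]), 'eye': array([ 141.02123403, -662.85717475,  372.88157973]), 'orientation': array([-0.19886093, -0.27866938,  1.87426823])}
```

{"op": "send_rows", "data": {"motion": [{"claw": -1, "delta_pos": [-0.186, 0.1325, 0], "twist": 0}, {"claw": -1, "delta_pos": [-0.186, 0.1325, 0], "twist": 0}, {"claw": -1, "delta_pos": [-0.186, 0.1325, 0], "twist": 0}, {"claw": -1, "delta_pos": [-0.186, 0.1325, 0], "twist": 0}, {"claw": -1, "delta_pos": [-0.186, 0.1325, 0], "twist": 0}, {"claw": -1, "delta_pos": [-0.186, 0.1325, 0], "twist": 0}, {"claw": -1, "delta_pos": [-0.186, 0.1325, 0], "twist": 0}, {"claw": -1, "delta_pos": [-0.186, 0.1325, 0], "twist": 0}]}}

```text
time_s: 1.1
tcp_pos: [428.3, -345.0, 404.5]
ee_rot: [0.499, -3.101, -0.0]
contact_force: [0.8, 0.1, 0.6]
width: -0.1
grip_force: 0.0
```

{"op": "send_rows", "data": {"motion": [{"claw": -1, "delta_pos": [-0.186, 0.1325, 0], "twist": 0}, {"claw": -1, "delta_pos": [-0.186, 0.1325, 0], "twist": 0}, {"claw": -1, "delta_pos": [-0.186, 0.1325, 0], "twist": 0}, {"claw": -1, "delta_pos": [-0.186, 0.1325, 0], "twist": 0}, {"claw": -1, "delta_pos": [-0.186, 0.1325, 0], "twist": 0}, {"claw": -1, "delta_pos": [-0.186, 0.1325, 0], "twist": 0}, {"claw": -1, "delta_pos": [-0.186, 0.1325, 0], "twist": 0}, {"claw": -1, "delta_pos": [-0.186, 0.1325, 0], "twist": 0}, {"claw": -1, "delta_pos": [0, 0, 0], "twist": 0}]}}

```text
invalid input at $.motion: expected 1 to 8 rows
```

{"op": "send_rows", "data": {"motion": [{"claw": -1, "delta_pos": [-0.186, 0.1325, 0], "twist": 0}, {"claw": -1, "delta_pos": [-0.186, 0.1325, 0], "twist": 0}, {"claw": -1, "delta_pos": [-0.186, 0.1325, 0], "twist": 0}, {"claw": -1, "delta_pos": [-0.186, 0.1325, 0], "twist": 0}, {"claw": -1, "delta_pos": [-0.186, 0.1325, 0], "twist": 0}, {"claw": -1, "delta_pos": [-0.186, 0.1325, 0], "twist": 0}, {"claw": -1, "delta_pos": [-0.186, 0.1325, 0], "twist": 0}, {"claw": -1, "delta_pos": [-0.186, 0.1325, 0], "twist": 0}]}}

```text
time_s: 2.1
tcp_pos: [644.5, -50.4, 404.3]
ee_rot: [0.499, -3.101, -0.0]
contact_force: [0.0, -0.8, -0.5]
width: -0.2
grip_force: 0.0
```

Run:
```python
from h import *
import cv2,pickle
s=sensors.sense();w=imaging.camera_params("wrist");im=imaging.grab_frame("wrist")
cv2.imwrite("pics/w1.png",im[:,:,::-1]);pickle.dump(w,open("w1.pkl","wb"))
print(s["tcp_pos"],s["joints"],s["ee_rot"],w["eye"],ray(w,252,190)[1])
```

```text
[644.48788065 -50.43493079 404.3172823 ] [ 2.23081146e-01  3.12627478e-01 -5.58635116e-02 -1.67516157e-04
 -1.20298622e+00 -1.47495867e+00] [ 4.98633239e-01 -3.10107043e+00 -1.76966975e-04] [574.00596099 -72.52063395 373.38687071] [ 0.27391142  0.09077715 -0.95746154]
```

View pics/w1.png

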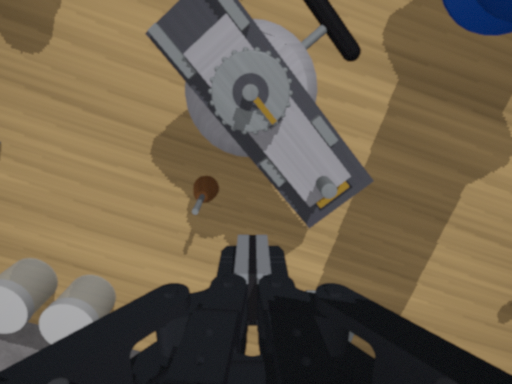

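The wrist view has the nut's top face centred near (251,91), the index tip at (274,123) and the post's top at (325,184). The plate's corners are at (310,226) and (371,180), and the graver is at (205,188).

Run:
```python
from h import *
import pickle
w=pickle.load(open("w1.pkl","rb"))
N=onz(w,251,91.5,146.5);P=onz(w,325,184,146);print("nut",N,"stud",onz(w,250,92,168),"post",P,"idx",onz(w,274,123,148),np.hypot(*(P-N)[:2]),np.degrees(np.arctan2(*(P-N)[1::-1])))
for c in[(310,226),(371,180),(148,34)]:print(onz(w,*c,110))
print("graver",onz(w,205,188,15))
```

```text
nut [575.4 -72.7 146.5] stud [575.7 -73.1 168. ] post [618.6  -3.3 146. ] idx [589.7 -51.9 148. ] 81.74717120488026 58.098628725530546
[664.3   9.4 110. ]
[610.7  42.1 110. ]
[ 561.2 -155.8  110. ]
graver [690.8 -89.2  15. ]
```

{"op": "send_rows", "data": {"motion": [{"claw": -1, "delta_pos": [0, 0, 0.17], "twist": 0}, {"claw": -1, "delta_pos": [0, 0, 0.17], "twist": 0}, {"claw": -1, "delta_pos": [0, 0, 0.17], "twist": 0}, {"claw": -1, "delta_pos": [0.07, 0, 0], "twist": 0}, {"claw": -1, "delta_pos": [0.07, 0, 0], "twist": 0}, {"claw": -1, "delta_pos": [0, 0, 0], "twist": 0}]}}

```text
time_s: 2.9
tcp_pos: [616.5, -61.0, 304.7]
ee_rot: [-0.498, 3.099, 0.0]
contact_force: [0.4, 1.1, 0.4]
width: -0.3
grip_force: 0.0
```

{"op": "send_rows", "data": {"motion": [{"claw": -1, "delta_pos": [0.01, 0, 0], "twist": 0}, {"claw": -1, "delta_pos": [0.01, 0, 0], "twist": 0}]}}

```text
time_s: 3.15
tcp_pos: [613.6, -61.8, 303.4]
ee_rot: [-0.499, 3.1, 0.0]
contact_force: [-0.8, -0.2, 0.1]
width: 0.4
grip_force: 0.0
```

{"op": "send_rows", "data": {"motion": [{"claw": -1, "delta_pos": [0.01, 0, 0], "twist": 0}, {"claw": -1, "delta_pos": [0, 0, 0], "twist": 0}]}}

```text
time_s: 3.4
tcp_pos: [612.4, -62.2, 303.2]
ee_rot: [-0.499, 3.099, -0.0]
contact_force: [4.8, 1.8, -0.2]
width: 0.0
grip_force: 2.2
```

{"op": "send_rows", "data": {"motion": [{"claw": -1, "delta_pos": [0.01, 0, 0], "twist": 0}, {"claw": -1, "delta_pos": [0, 0, 0], "twist": 0}]}}

```text
time_s: 3.65
tcp_pos: [611.6, -62.3, 303.4]
ee_rot: [-0.499, 3.096, 0.0]
contact_force: [9.5, 2.6, -2.4]
width: 0.1
grip_force: 4.9
```

{"op": "send_rows", "data": {"motion": [{"claw": -1, "delta_pos": [0.0027, 0.0313, 0], "twist": -0.02778}, {"claw": -1, "delta_pos": [0.0027, 0.0313, 0], "twist": -0.02778}, {"claw": -1, "delta_pos": [0.0027, 0.0313, 0], "twist": -0.02778}]}}

```text
time_s: 4.03
tcp_pos: [601.2, -46.2, 303.5]
ee_rot: [-1.292, 2.858, -0.001]
contact_force: [6.0, 6.2, 0.0]
width: -0.2
grip_force: 4.3
```

```bash
cat >> h.py <<'E'
N0=np.array([575.5,-72.8])
def st(N=N0):
    s=sensors.sense();m=R.from_rotvec(s["ee_rot"]).as_matrix();d=N-s["tcp_pos"][:2]
    print("tx,ty coords of nut",(d@m[:2,0]).round(1),(d@m[:2,1]).round(1),"yaw",np.degrees(np.arctan2(m[1,0],m[0,0])).round(1),"F tool",(m.T@s["contact_force"]).round(1),"j6",s["joints"][5].round(2),"z",s["tcp_pos"][2].round(1),"t",s["time_s"])
def look(name,z=150,k=4):
    import cv2
    w=imaging.camera_params("wrist");im=imaging.grab_frame("wrist")
    u,v=map(int,proj(w,[*N0,z]));h=60
    a=max(v-h,0);b=max(u-h,0);c=im[a:v+h,b:u+h];cv2.imwrite(f"pics/{name}.png",cv2.resize(c,None,fx=k,fy=k)[:,:,::-1])
    import pickle;pickle.dump((w,b,a,k),open(name+".pkl","wb"));print("crop origin",b,a)
E
python3 -c "
from h import *
st();look('a')"
```

```text
tx,ty coords of nut 37.0 1.7 yaw -131.4 F tool [-8.6 -0.4  0. ] j6 -0.97 z 303.5 t 4.025
crop origin 194 126
```

View pics/a.png

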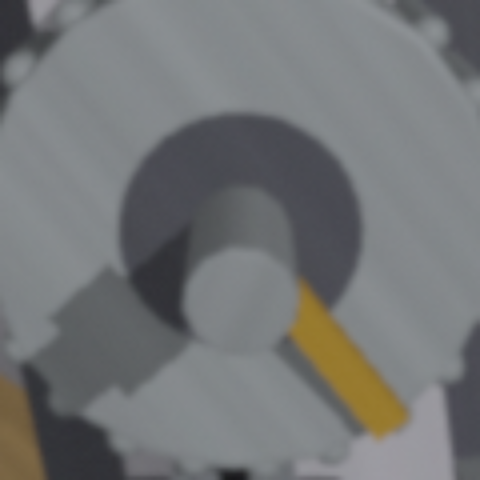

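The crop shows the brass bar at the same image angle as before, with its tip near (390,425). The tool turned 30° and the nut followed without slipping. I'll keep going.

```bash
cat >> h.py <<'E'
def idx(rise=0):
    import cv2
    w=imaging.camera_params("wrist");im=imaging.grab_frame("wrist")
    H=cv2.cvtColor(im,cv2.COLOR_RGB2HSV)
    g=(H[...,0]>15)&(H[...,0]<28)&(H[...,1]>165)&(H[...,2]>80)
    vv,uu=np.nonzero(g);p=np.array([onz(w,u,v,148+rise)[:2] for u,v in zip(uu,vv)]).reshape(-1,2)-N0
    r=np.hypot(*p.T);q=p[(r>12)&(r<28)];m=q.mean(0)
    print("index n",len(q),"ang rel start",(np.degrees(np.arctan2(m[1],m[0]))-58)%360,"r",np.hypot(*m))
E
python3 -c "
from h import *
idx()"
```

```text
index n 244 ang rel start 28.542176512057452 r 18.15641500882971
```

{"op": "send_rows", "data": {"motion": [{"claw": -1, "delta_pos": [0.0027, 0.0313, 0], "twist": -0.02778}, {"claw": -1, "delta_pos": [0.0027, 0.0313, 0], "twist": -0.02778}, {"claw": -1, "delta_pos": [0.0027, 0.0313, 0], "twist": -0.02778}, {"claw": -1, "delta_pos": [0.0027, 0.0313, 0], "twist": -0.02778}, {"claw": -1, "delta_pos": [0.0027, 0.0313, 0], "twist": -0.02778}, {"claw": -1, "delta_pos": [0.0027, 0.0313, 0], "twist": -0.02778}]}}

```text
time_s: 4.88
tcp_pos: [564.3, -38.3, 303.6]
ee_rot: [-2.549, 1.83, 0.0]
contact_force: [-3.6, 12.2, 8.8]
width: -0.2
grip_force: 6.0
```

```bash
python3 -c "
from h import *
st();idx(0.7)"
```

```text
tx,ty coords of nut 36.3 0.4 yaw -71.4 F tool [-12.7  -0.5  -8.7] j6 0.05 z 303.6 t 4.875
index n 238 ang rel start 88.60632176130332 r 18.044545588223833
```

{"op": "send_rows", "data": {"motion": [{"claw": -1, "delta_pos": [0.0027, 0.0313, -0.001], "twist": -0.02778}, {"claw": -1, "delta_pos": [0.0027, 0.0313, -0.001], "twist": -0.02778}, {"claw": -1, "delta_pos": [0.0027, 0.0313, -0.001], "twist": -0.02778}, {"claw": -1, "delta_pos": [0.0027, 0.0313, -0.001], "twist": -0.02778}, {"claw": -1, "delta_pos": [0.0027, 0.0313, -0.001], "twist": -0.02778}, {"claw": -1, "delta_pos": [0.0027, 0.0313, -0.001], "twist": -0.02778}, {"claw": -1, "delta_pos": [0.0027, 0.0313, -0.001], "twist": -0.02778}]}}

```text
time_s: 5.8
tcp_pos: [538.1, -73.4, 303.6]
ee_rot: [3.141, -0.038, -0.006]
contact_force: [-2.9, 0.9, 1.3]
width: -0.4
grip_force: 1.1
```

```bash
python3 -c "
from h import *
st();idx(1.3)"
```

```text
tx,ty coords of nut 37.3 -1.5 yaw -1.4 F tool [-2.9 -0.8 -1.3] j6 1.32 z 303.6 t 5.8
index n 249 ang rel start 160.2929210366919 r 18.267561584101255
```

{"op": "send_rows", "data": {"motion": [{"claw": -1, "delta_pos": [0.0087, 0.0313, 0], "twist": -0.02778}, {"claw": -1, "delta_pos": [0.0037, 0.0313, -0.0005], "twist": -0.02778}, {"claw": -1, "delta_pos": [0.0027, 0.0313, -0.0005], "twist": -0.02778}, {"claw": -1, "delta_pos": [0.0027, 0.0313, -0.0005], "twist": -0.02778}]}}

```text
time_s: 6.35
tcp_pos: [546.7, -97.6, 303.8]
ee_rot: [-2.966, -1.033, 0.009]
contact_force: [-5.5, -4.0, 3.2]
width: 0.1
grip_force: 3.4
```

```bash
python3 -c "
from h import *
st();idx(1.7)"
```

```text
tx,ty coords of nut 38.0 -1.5 yaw 38.4 F tool [-6.9 -0.3 -3.1] j6 2.06 z 303.8 t 6.35
index n 260 ang rel start 198.44306166840275 r 18.499678975305198
```

{"op": "send_rows", "data": {"motion": [{"claw": -1, "delta_pos": [0.0047, 0.0313, 0], "twist": -0.02778}, {"claw": -1, "delta_pos": [0.0037, 0.0313, -0.0005], "twist": -0.02778}, {"claw": -1, "delta_pos": [0.0027, 0.0313, -0.0005], "twist": -0.02778}, {"claw": -1, "delta_pos": [0.0027, 0.0313, -0.0005], "twist": -0.02778}, {"claw": -1, "delta_pos": [0, 0, 0], "twist": 0}]}}

```text
time_s: 7.02
tcp_pos: [569.1, -111.2, 304.4]
ee_rot: [-2.438, -1.982, 0.008]
contact_force: [-2.5, -11.9, 1.5]
width: 0.0
grip_force: 6.1
```

```bash
python3 -c "
from h import *
st();idx(2)"
```

```text
tx,ty coords of nut 38.9 -1.6 yaw 78.2 F tool [-12.2  -0.   -1.4] j6 2.79 z 304.4 t 7.025
index n 265 ang rel start 238.7019237069204 r 18.65004146662985
```

{"op": "send_rows", "data": {"motion": [{"claw": -1, "delta_pos": [-0.045, 0, 0], "twist": 0}, {"claw": -1, "delta_pos": [-0.045, 0, 0], "twist": 0}, {"claw": -1, "delta_pos": [0.0047, -0.051, 0], "twist": 0.02917}, {"claw": -1, "delta_pos": [0.0047, -0.051, 0], "twist": 0.02917}, {"claw": -1, "delta_pos": [0.0047, -0.051, 0], "twist": 0.02917}, {"claw": -1, "delta_pos": [0.0047, -0.051, 0], "twist": 0.02917}, {"claw": -1, "delta_pos": [0.0047, -0.051, 0], "twist": 0.02917}, {"claw": -1, "delta_pos": [0.0047, -0.051, 0], "twist": 0.02917}]}}

```text
time_s: 8.07
tcp_pos: [523.3, -86.7, 304.8]
ee_rot: [-3.115, -0.406, -0.0]
contact_force: [0.1, -0.2, 0.7]
width: 0.0
grip_force: 0.0
```

```bash
python3 -c "
from h import *
st()"
```

```text
tx,ty coords of nut 54.0 -0.0 yaw 14.9 F tool [ 0.   0.2 -0.7] j6 1.62 z 304.8 t 8.075
```

{"op": "send_rows", "data": {"motion": [{"claw": -1, "delta_pos": [0.0047, -0.051, 0], "twist": 0.02917}, {"claw": -1, "delta_pos": [0.0047, -0.051, 0], "twist": 0.02917}, {"claw": -1, "delta_pos": [0.0047, -0.051, 0], "twist": 0.02917}, {"claw": -1, "delta_pos": [0.0047, -0.051, 0], "twist": 0.02917}, {"claw": -1, "delta_pos": [0.0047, -0.051, 0], "twist": 0.02917}, {"claw": -1, "delta_pos": [0.0047, -0.051, 0], "twist": 0.02917}, {"claw": -1, "delta_pos": [0.0047, -0.051, 0], "twist": 0.02917}, {"claw": -1, "delta_pos": [0.0047, -0.051, 0], "twist": 0.02917}]}}

```text
time_s: 9.07
tcp_pos: [557.5, -19.7, 304.7]
ee_rot: [-2.587, 1.782, 0.0]
contact_force: [0.2, 0.3, -0.5]
width: -0.1
grip_force: 0.0
```

```bash
python3 -c "
from h import *
st()"
```

```text
tx,ty coords of nut 56.0 2.1 yaw -69.1 F tool [-0.2 -0.2  0.5] j6 0.05 z 304.7 t 9.075
```

{"op": "send_rows", "data": {"motion": [{"claw": -1, "delta_pos": [0.0047, -0.051, 0], "twist": 0.02917}, {"claw": -1, "delta_pos": [0.0047, -0.051, 0], "twist": 0.02917}, {"claw": -1, "delta_pos": [0.0047, -0.051, 0], "twist": 0.02917}, {"claw": -1, "delta_pos": [0.0047, -0.051, 0], "twist": 0.02917}, {"claw": -1, "delta_pos": [0.0047, -0.051, 0], "twist": 0.02917}, {"claw": -1, "delta_pos": [0.0047, -0.051, 0], "twist": 0.02917}, {"claw": -1, "delta_pos": [0.0047, -0.051, 0], "twist": 0.02917}, {"claw": -1, "delta_pos": [0.0047, -0.051, 0], "twist": 0.02917}]}}

```text
time_s: 10.07
tcp_pos: [627.6, -46.7, 304.5]
ee_rot: [0.73, -3.056, -0.0]
contact_force: [0.3, 0.6, -0.7]
width: -0.2
grip_force: 0.0
```

{"op": "send_rows", "data": {"motion": [{"claw": -1, "delta_pos": [0.0047, -0.051, 0], "twist": 0.02917}, {"claw": -1, "delta_pos": [0.0047, -0.051, 0], "twist": 0.02917}, {"claw": -1, "delta_pos": [0, 0, 0], "twist": 0}]}}

```text
time_s: 10.45
tcp_pos: [633.3, -66.5, 304.5]
ee_rot: [0.171, -3.137, -0.0]
contact_force: [-0.6, -0.6, -0.4]
width: -0.2
grip_force: 0.0
```

```bash
python3 -c "
from h import *
st();idx(2)"
```

```text
tx,ty coords of nut 58.1 0.1 yaw -173.8 F tool [ 0.7 -0.6  0.4] j6 -1.66 z 304.5 t 10.45
index n 316 ang rel start 238.7124843023167 r 18.589711741471103
```

{"op": "send_rows", "data": {"motion": [{"claw": -1, "delta_pos": [0.09, 0, 0], "twist": 0}, {"claw": -1, "delta_pos": [0.0175, 0, 0], "twist": 0}, {"claw": -1, "delta_pos": [0, 0, 0], "twist": 0}, {"claw": -1, "delta_pos": [0.0027, 0.0313, -0.0005], "twist": -0.02778}, {"claw": -1, "delta_pos": [0.0027, 0.0313, -0.0005], "twist": -0.02778}, {"claw": -1, "delta_pos": [0.0027, 0.0313, -0.0005], "twist": -0.02778}, {"claw": -1, "delta_pos": [0.0027, 0.0313, -0.0005], "twist": -0.02778}]}}

```text
time_s: 11.38
tcp_pos: [601.6, -45.4, 305.5]
ee_rot: [-1.248, 2.881, -0.001]
contact_force: [1.8, 0.5, -0.2]
width: -0.2
grip_force: 0.8
```

```bash
python3 -c "
from h import *
st();idx(2.3)"
```

```text
tx,ty coords of nut 37.8 0.3 yaw -133.2 F tool [-1.6 -1.   0.2] j6 -1.0 z 305.5 t 11.375
index n 299 ang rel start 273.0375883094852 r 18.5935864699006
```

Force is getting light, so I'll add about 1.5 mm of press.

{"op": "send_rows", "data": {"motion": [{"claw": -1, "delta_pos": [0.0097, 0.0313, 0], "twist": -0.02778}, {"claw": -1, "delta_pos": [0.0027, 0.0313, -0.0005], "twist": -0.02778}, {"claw": -1, "delta_pos": [0.0027, 0.0313, -0.0005], "twist": -0.02778}, {"claw": -1, "delta_pos": [0.0027, 0.0313, -0.0005], "twist": -0.02778}, {"claw": -1, "delta_pos": [0.0027, 0.0313, -0.0005], "twist": -0.02778}, {"claw": -1, "delta_pos": [0.0027, 0.0313, -0.0005], "twist": -0.02778}]}}

```text
time_s: 12.18
tcp_pos: [565.1, -37.5, 305.9]
ee_rot: [-2.518, 1.876, -0.0]
contact_force: [-0.4, 4.1, 1.2]
width: 0.2
grip_force: 2.1
```

```bash
python3 -c "
from h import *
st();idx(2.8)"
```

```text
tx,ty coords of nut 36.8 0.1 yaw -73.4 F tool [-4.1 -0.8 -1.2] j6 0.01 z 305.9 t 12.175
index n 292 ang rel start 328.1856334150581 r 18.40998194621328
```

{"op": "send_rows", "data": {"motion": [{"claw": -1, "delta_pos": [0.0067, 0.0313, 0], "twist": -0.02778}, {"claw": -1, "delta_pos": [0.0047, 0.0313, -0.0005], "twist": -0.02778}, {"claw": -1, "delta_pos": [0.0047, 0.0313, -0.0005], "twist": -0.02778}, {"claw": -1, "delta_pos": [0.0047, 0.0313, -0.0005], "twist": -0.02778}, {"claw": -1, "delta_pos": [0.0037, 0.0313, -0.0005], "twist": -0.02778}, {"claw": -1, "delta_pos": [0.0037, 0.0313, -0.0005], "twist": -0.02778}, {"claw": -1, "delta_pos": [0.0037, 0.0313, -0.0005], "twist": -0.02778}]}}

```text
time_s: 13.1
tcp_pos: [538.6, -73.0, 306.0]
ee_rot: [3.14, -0.098, -0.008]
contact_force: [-8.0, 0.4, 7.6]
width: 0.2
grip_force: 4.2
```

```bash
python3 -c "
from h import *
st();idx(3.4)"
```

```text
tx,ty coords of nut 36.8 -2.5 yaw -3.6 F tool [-8.   0.1 -7.6] j6 1.28 z 306.0 t 13.1
index n 276 ang rel start 40.95527640495884 r 18.038730022464343
```

{"op": "send_rows", "data": {"motion": [{"claw": -1, "delta_pos": [0.0037, 0.0313, 0], "twist": -0.02778}, {"claw": -1, "delta_pos": [0.0037, 0.0313, -0.0005], "twist": -0.02778}, {"claw": -1, "delta_pos": [0.0027, 0.0313, -0.0005], "twist": -0.02778}, {"claw": -1, "delta_pos": [0.0027, 0.0313, -0.0005], "twist": -0.02778}, {"claw": -1, "delta_pos": [0.0027, 0.0313, -0.0005], "twist": -0.02778}, {"claw": -1, "delta_pos": [0.0027, 0.0313, -0.0005], "twist": -0.02778}, {"claw": -1, "delta_pos": [0.0027, 0.0313, -0.0005], "twist": -0.02778}, {"claw": -1, "delta_pos": [0.0027, 0.0313, -0.0005], "twist": -0.02778}]}}

```text
time_s: 14.15
tcp_pos: [567.5, -111.4, 306.8]
ee_rot: [-2.468, -1.943, 0.006]
contact_force: [-3.7, -6.1, 1.0]
width: 0.1
grip_force: 3.3
```

```bash
python3 -c "
from h import *
st();idx(4)"
```

```text
tx,ty coords of nut 39.4 -1.3 yaw 76.4 F tool [-6.8 -2.2 -1. ] j6 2.76 z 306.8 t 14.15
index n 281 ang rel start 119.8613080798684 r 18.099440441741578
```

{"op": "send_rows", "data": {"motion": [{"claw": -1, "delta_pos": [-0.045, 0, 0], "twist": 0}, {"claw": -1, "delta_pos": [-0.045, 0, 0], "twist": 0}, {"claw": -1, "delta_pos": [0.0047, -0.051, 0], "twist": 0.02917}, {"claw": -1, "delta_pos": [0.0047, -0.051, 0], "twist": 0.02917}, {"claw": -1, "delta_pos": [0.0047, -0.051, 0], "twist": 0.02917}, {"claw": -1, "delta_pos": [0.0047, -0.051, 0], "twist": 0.02917}, {"claw": -1, "delta_pos": [0.0047, -0.051, 0], "twist": 0.02917}, {"claw": -1, "delta_pos": [0.0047, -0.051, 0], "twist": 0.02917}]}}

```text
time_s: 15.2
tcp_pos: [522.5, -86.1, 307.1]
ee_rot: [-3.122, -0.35, -0.001]
contact_force: [0.0, -0.4, 0.4]
width: -0.1
grip_force: 0.0
```

{"op": "send_rows", "data": {"motion": [{"claw": -1, "delta_pos": [0.0047, -0.051, 0], "twist": 0.02917}, {"claw": -1, "delta_pos": [0.0047, -0.051, 0], "twist": 0.02917}, {"claw": -1, "delta_pos": [0.0047, -0.051, 0], "twist": 0.02917}, {"claw": -1, "delta_pos": [0.0047, -0.051, 0], "twist": 0.02917}, {"claw": -1, "delta_pos": [0.0047, -0.051, 0], "twist": 0.02917}, {"claw": -1, "delta_pos": [0.0047, -0.051, 0], "twist": 0.02917}, {"claw": -1, "delta_pos": [0.0047, -0.051, 0], "twist": 0.02917}, {"claw": -1, "delta_pos": [0.0047, -0.051, 0], "twist": 0.02917}]}}

```text
time_s: 16.2
tcp_pos: [559.1, -20.4, 307.1]
ee_rot: [-2.554, 1.828, -0.0]
contact_force: [-0.4, -0.6, -0.3]
width: 0.2
grip_force: 0.0
```

```bash
python3 -c "
from h import *
st()"
```

```text
tx,ty coords of nut 54.9 1.4 yaw -71.2 F tool [0.5 0.6 0.3] j6 0.02 z 307.1 t 16.2
```

{"op": "send_rows", "data": {"motion": [{"claw": -1, "delta_pos": [0.0047, -0.051, 0], "twist": 0.02917}, {"claw": -1, "delta_pos": [0.0047, -0.051, 0], "twist": 0.02917}, {"claw": -1, "delta_pos": [0.0047, -0.051, 0], "twist": 0.02917}, {"claw": -1, "delta_pos": [0.0047, -0.051, 0], "twist": 0.02917}, {"claw": -1, "delta_pos": [0.0047, -0.051, 0], "twist": 0.02917}, {"claw": -1, "delta_pos": [0.0047, -0.051, 0], "twist": 0.02917}, {"claw": -1, "delta_pos": [0.0047, -0.051, 0], "twist": 0.02917}, {"claw": -1, "delta_pos": [0.0047, -0.051, 0], "twist": 0.02917}]}}

```text
time_s: 17.2
tcp_pos: [628.2, -49.9, 306.9]
ee_rot: [-0.675, 3.068, 0.0]
contact_force: [0.0, -1.2, -0.5]
width: 0.0
grip_force: 0.0
```

{"op": "send_rows", "data": {"motion": [{"claw": -1, "delta_pos": [0.0047, -0.051, 0], "twist": 0.02917}, {"claw": -1, "delta_pos": [0.0047, -0.051, 0], "twist": 0.02917}, {"claw": -1, "delta_pos": [0, 0, 0], "twist": 0}]}}

```text
time_s: 17.58
tcp_pos: [633.1, -69.9, 306.8]
ee_rot: [0.115, -3.139, -0.0]
contact_force: [-0.3, 0.7, -0.0]
width: 0.1
grip_force: 0.0
```

```bash
python3 -c "
from h import *
st();idx(4)"
```

```text
tx,ty coords of nut 57.7 1.3 yaw -175.8 F tool [0.2 0.7 0. ] j6 -1.69 z 306.8 t 17.575
index n 309 ang rel start 121.9622617973223 r 18.179615593894635
```

{"op": "send_rows", "data": {"motion": [{"claw": -1, "delta_pos": [0.09, 0.005, 0], "twist": 0}, {"claw": -1, "delta_pos": [0.019, 0, 0], "twist": 0}, {"claw": -1, "delta_pos": [0, 0, 0], "twist": 0}, {"claw": -1, "delta_pos": [0.0037, 0.0313, -0.0005], "twist": -0.02778}, {"claw": -1, "delta_pos": [0.0037, 0.0313, -0.0005], "twist": -0.02778}, {"claw": -1, "delta_pos": [0.0037, 0.0313, -0.0005], "twist": -0.02778}, {"claw": -1, "delta_pos": [0.0037, 0.0313, -0.0005], "twist": -0.02778}]}}

```text
time_s: 18.5
tcp_pos: [601.8, -46.3, 308.0]
ee_rot: [-1.196, 2.9, -0.001]
contact_force: [3.6, 1.8, -2.0]
width: 0.4
grip_force: 2.4
```

```bash
python3 -c "
from h import *
st();idx(4.3)"
```

```text
tx,ty coords of nut 37.3 -0.2 yaw -135.2 F tool [-3.8 -1.3  2. ] j6 -1.03 z 308.0 t 18.5
index n 270 ang rel start 160.57707854908094 r 18.34725483029972
```

{"op": "send_rows", "data": {"motion": [{"claw": -1, "delta_pos": [0.0077, 0.0313, 0], "twist": -0.02778}, {"claw": -1, "delta_pos": [0.0027, 0.0313, -0.0005], "twist": -0.02778}, {"claw": -1, "delta_pos": [0.0027, 0.0313, -0.0005], "twist": -0.02778}, {"claw": -1, "delta_pos": [0.0027, 0.0313, -0.0005], "twist": -0.02778}, {"claw": -1, "delta_pos": [0.0027, 0.0313, -0.0005], "twist": -0.02778}, {"claw": -1, "delta_pos": [0.0037, 0.0313, -0.0005], "twist": -0.02778}]}}

```text
time_s: 19.3
tcp_pos: [565.3, -37.5, 308.3]
ee_rot: [-2.488, 1.915, -0.001]
contact_force: [0.9, 2.6, 0.8]
width: -0.5
grip_force: 1.6
```

```bash
python3 -c "
from h import *
st();idx(4.8)"
```

```text
tx,ty coords of nut 36.7 -0.8 yaw -75.2 F tool [-2.3 -1.5 -0.8] j6 -0.02 z 308.3 t 19.3
index n 276 ang rel start 218.30424190330905 r 18.556781255542614
```

{"op": "send_rows", "data": {"motion": [{"claw": -1, "delta_pos": [0.0067, 0.0313, 0], "twist": -0.02778}, {"claw": -1, "delta_pos": [0.0047, 0.0313, -0.0005], "twist": -0.02778}, {"claw": -1, "delta_pos": [0.0047, 0.0313, -0.0005], "twist": -0.02778}, {"claw": -1, "delta_pos": [0.0047, 0.0313, -0.0005], "twist": -0.02778}, {"claw": -1, "delta_pos": [0.0037, 0.0313, -0.0005], "twist": -0.02778}, {"claw": -1, "delta_pos": [0.0037, 0.0313, -0.0005], "twist": -0.02778}, {"claw": -1, "delta_pos": [0.0037, 0.0313, -0.0005], "twist": -0.02778}]}}

```text
time_s: 20.23
tcp_pos: [538.3, -71.8, 308.4]
ee_rot: [3.138, -0.149, -0.004]
contact_force: [-5.2, 1.5, 2.8]
width: 0.3
grip_force: 2.4
```

```bash
python3 -c "
from h import *
st();idx(5.3)"
```

```text
tx,ty coords of nut 37.1 -2.5 yaw -5.4 F tool [-5.3 -1.  -2.7] j6 1.25 z 308.4 t 20.225
index n 280 ang rel start 286.2282536580222 r 18.63069131301949
```

{"op": "send_rows", "data": {"motion": [{"claw": -1, "delta_pos": [0.0047, 0.0313, 0], "twist": -0.02778}, {"claw": -1, "delta_pos": [0.0037, 0.0313, -0.0005], "twist": -0.02778}, {"claw": -1, "delta_pos": [0.0027, 0.0313, -0.0005], "twist": -0.02778}, {"claw": -1, "delta_pos": [0.0027, 0.0313, -0.0005], "twist": -0.02778}, {"claw": -1, "delta_pos": [0.0027, 0.0313, -0.0005], "twist": -0.02778}, {"claw": -1, "delta_pos": [0.0027, 0.0313, -0.0005], "twist": -0.02778}, {"claw": -1, "delta_pos": [0.0027, 0.0313, -0.0005], "twist": -0.02778}]}}

```text
time_s: 21.15
tcp_pos: [559.4, -108.8, 308.9]
ee_rot: [-2.655, -1.678, 0.005]
contact_force: [-2.5, -3.2, 1.1]
width: -0.1
grip_force: 2.1
```

{"op": "send_rows", "data": {"motion": [{"claw": -1, "delta_pos": [-0.1, 0, 0], "twist": 0}, {"claw": -1, "delta_pos": [-0.1, 0, 0], "twist": 0}, {"claw": -1, "delta_pos": [0, 0, -0.2], "twist": 0}, {"claw": -1, "delta_pos": [0, 0, -0.2], "twist": 0}, {"claw": -1, "delta_pos": [0, 0, 0], "twist": 0}]}}

```text
time_s: 21.78
tcp_pos: [543.0, -145.2, 392.7]
ee_rot: [2.66, 1.665, 0.009]
contact_force: [-0.0, 0.4, -0.1]
width: -0.0
grip_force: 0.0
```

```bash
python3 -c "
from h import *
import cv2,pickle
st();idx(6)
w=imaging.camera_params('wrist');im=imaging.grab_frame('wrist');cv2.imwrite('pics/w2.png',im[:,:,::-1]);pickle.dump(w,open('w2.pkl','wb'))"
```

```text
tx,ty coords of nut 79.3 -2.4 yaw 64.1 F tool [ 0.4 -0.2  0.1] j6 2.6 z 392.7 t 21.775
index n 97 ang rel start 352.2179756264698 r 18.307559418242548
```

View pics/w2.png

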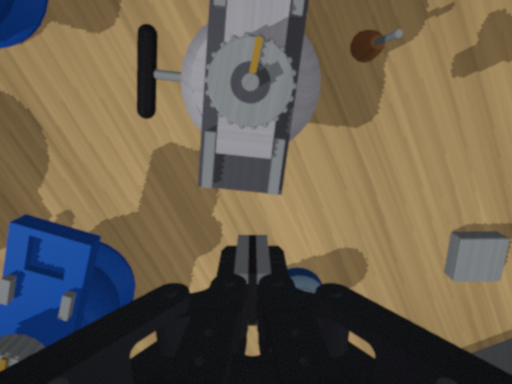

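The bar is at about 712°, or 12.4 rad. Next I'll swing round at height to the far side of the post.

{"op": "send_rows", "data": {"motion": [{"claw": -1, "delta_pos": [0.0064, -0.0708, 0], "twist": 0.0287}, {"claw": -1, "delta_pos": [0.0064, -0.0708, 0], "twist": 0.0287}, {"claw": -1, "delta_pos": [0.0064, -0.0708, 0], "twist": 0.0287}, {"claw": -1, "delta_pos": [0.0064, -0.0708, 0], "twist": 0.0287}, {"claw": -1, "delta_pos": [0.0064, -0.0708, 0], "twist": 0.0287}, {"claw": -1, "delta_pos": [0.0064, -0.0708, 0], "twist": 0.0287}, {"claw": -1, "delta_pos": [0.0064, -0.0708, 0], "twist": 0.0287}, {"claw": -1, "delta_pos": [0.0064, -0.0708, 0], "twist": 0.0287}]}}

```text
time_s: 22.88
tcp_pos: [501.6, -48.0, 387.8]
ee_rot: [3.099, -0.514, -0.003]
contact_force: [0.2, -0.2, 1.0]
width: 0.0
grip_force: 0.0
```

{"op": "send_rows", "data": {"motion": [{"claw": -1, "delta_pos": [0.0064, -0.0708, 0], "twist": 0.0287}, {"claw": -1, "delta_pos": [0.0064, -0.0708, 0], "twist": 0.0287}, {"claw": -1, "delta_pos": [0.0064, -0.0708, 0], "twist": 0.0287}, {"claw": -1, "delta_pos": [0.0064, -0.0708, 0], "twist": 0.0287}, {"claw": -1, "delta_pos": [0.0064, -0.0708, 0], "twist": 0.0287}, {"claw": -1, "delta_pos": [0.0064, -0.0708, 0], "twist": 0.0287}, {"claw": -1, "delta_pos": [0.0064, -0.0708, 0], "twist": 0.0287}, {"claw": -1, "delta_pos": [0.0064, -0.0708, 0], "twist": 0.0287}]}}

```text
time_s: 23.88
tcp_pos: [592.3, 4.2, 387.5]
ee_rot: [1.987, -2.431, -0.002]
contact_force: [0.2, -1.0, 0.7]
width: 0.2
grip_force: 0.0
```

{"op": "send_rows", "data": {"motion": [{"claw": -1, "delta_pos": [0.0064, -0.0708, 0], "twist": 0.0287}, {"claw": -1, "delta_pos": [0.0064, -0.0708, 0], "twist": 0.0287}, {"claw": -1, "delta_pos": [-0.12, 0, 0], "twist": 0}, {"claw": -1, "delta_pos": [-0.12, 0, 0], "twist": 0}, {"claw": -1, "delta_pos": [0, 0, 0], "twist": 0}]}}

```text
time_s: 24.5
tcp_pos: [644.7, 37.2, 388.0]
ee_rot: [1.534, -2.741, -0.001]
contact_force: [-0.1, -0.3, -0.1]
width: 0.1
grip_force: 0.0
```

```bash
python3 -c "
from h import *
import cv2,pickle
st();print(sensors.sense()['tcp_pos']);idx(6)
w=imaging.camera_params('wrist');im=imaging.grab_frame('wrist');cv2.imwrite('pics/w3.png',im[:,:,::-1]);pickle.dump(w,open('w3.pkl','wb'))"
```

```text
tx,ty coords of nut 129.9 1.4 yaw -121.5 F tool [ 0.3 -0.1  0.1] j6 -0.91 z 388.0 t 24.5
[644.69002598  37.20685303 388.0431355 ]
index n 118 ang rel start 351.8635138303749 r 18.185989004295287
```

View pics/w3.png

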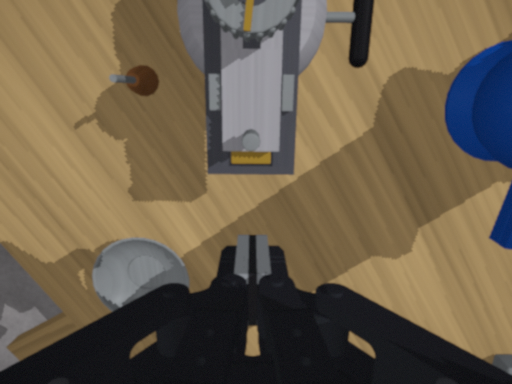

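The image shows the strap nose and blank, with the post top at (250,136). The plate's edges run nearly vertical in the image, so the tool is lined up.

```bash
python3 -c "
from h import *
import pickle
w=pickle.load(open('w3.pkl','rb'));P=onz(w,250,136,146)[:2];print(P,np.hypot(*(P-N0)))
m=R.from_rotvec(sensors.sense()['ee_rot']).as_matrix();d=P-sensors.sense()['tcp_pos'][:2];print(d@m[:2,:2])
a,b=onz(w,208,174,110),onz(w,294,174,110);c=(a+b)[:2]/2;print(c,np.hypot(*(c-N0)),np.degrees(np.arctan2(*(c-N0)[::-1])))"
```

```text
[620.9  -1.9] 84.1900825513314
[44.37032735 -0.24871737]
[638.05  27.05] 117.82412741030588 57.93533909596861
```

{"op": "send_rows", "data": {"motion": [{"claw": -1, "delta_pos": [0, 0, 0.14], "twist": 0}, {"claw": -1, "delta_pos": [0, 0, 0.14], "twist": 0}, {"claw": -1, "delta_pos": [0, 0, 0.14], "twist": 0}, {"claw": -1, "delta_pos": [0, 0, 0], "twist": 0}]}}

```text
time_s: 25.1
tcp_pos: [642.9, 34.8, 303.0]
ee_rot: [1.528, -2.74, -0.002]
contact_force: [0.6, 0.2, 0.8]
width: 0.3
grip_force: 0.0
```

{"op": "send_rows", "data": {"motion": [{"claw": -1, "delta_pos": [0.05, 0, 0], "twist": 0}, {"claw": -1, "delta_pos": [0.05, 0, 0], "twist": 0}, {"claw": -1, "delta_pos": [0.02, 0, 0], "twist": 0}, {"claw": -1, "delta_pos": [0.02, 0, 0], "twist": 0}, {"claw": -1, "delta_pos": [0.02, 0, 0], "twist": 0}, {"claw": -1, "delta_pos": [0.02, 0, 0], "twist": 0}]}}

```text
time_s: 25.85
tcp_pos: [625.2, 4.5, 305.4]
ee_rot: [-1.53, 2.743, -0.0]
contact_force: [1.5, 1.9, 0.7]
width: 0.4
grip_force: 1.4
```

```bash
python3 -c "
from h import *
st()"
```

```text
tx,ty coords of nut 91.8 1.7 yaw -121.7 F tool [-2.4 -0.2 -0.7] j6 -0.87 z 305.4 t 25.85
```

{"op": "send_rows", "data": {"motion": [{"claw": -1, "delta_pos": [0.015, 0, 0], "twist": 0}, {"claw": -1, "delta_pos": [0.015, 0, 0], "twist": 0}, {"claw": -1, "delta_pos": [0.015, 0, 0], "twist": 0}, {"claw": -1, "delta_pos": [0, 0, 0], "twist": 0}]}}

```text
time_s: 26.35
tcp_pos: [620.1, -3.5, 304.8]
ee_rot: [1.529, -2.743, -0.0]
contact_force: [1.1, 1.2, 0.7]
width: 0.2
grip_force: 0.7
```

```bash
python3 -c "
from h import *
st()"
```

```text
tx,ty coords of nut 82.3 1.5 yaw -121.7 F tool [-1.6 -0.3 -0.7] j6 -0.86 z 304.8 t 26.35
```

{"op": "send_rows", "data": {"motion": [{"claw": -1, "delta_pos": [0.01, 0, 0], "twist": 0}, {"claw": -1, "delta_pos": [0.01, 0, 0], "twist": 0}, {"claw": -1, "delta_pos": [0, 0, 0], "twist": 0}]}}

```text
time_s: 26.72
tcp_pos: [618.0, -6.8, 304.8]
ee_rot: [1.53, -2.744, -0.0]
contact_force: [0.6, 0.9, 0.2]
width: 0.3
grip_force: 0.9
```

```bash
python3 -c "
from h import *
st()"
```

```text
tx,ty coords of nut 78.5 1.4 yaw -121.7 F tool [-1.  -0.1 -0.2] j6 -0.86 z 304.8 t 26.725
```

Not at the stop yet, so I'll go on in 2 mm steps until the force rises.

{"op": "send_rows", "data": {"motion": [{"claw": -1, "delta_pos": [0.01, 0, 0], "twist": 0}, {"claw": -1, "delta_pos": [0.005, 0, 0], "twist": 0}, {"claw": -1, "delta_pos": [0, 0, 0], "twist": 0}]}}

```text
time_s: 27.1
tcp_pos: [617.5, -7.8, 305.1]
ee_rot: [-1.529, 2.74, 0.001]
contact_force: [4.0, 9.9, -1.4]
width: -0.2
grip_force: 5.1
```

{"op": "send_rows", "data": {"motion": [{"claw": -1, "delta_pos": [0.01, 0, 0], "twist": 0}, {"claw": -1, "delta_pos": [0, 0, 0], "twist": 0}, {"claw": -1, "delta_pos": [0, 0, 0], "twist": 0}]}}

```text
time_s: 27.48
tcp_pos: [617.1, -8.4, 305.4]
ee_rot: [-1.528, 2.737, 0.002]
contact_force: [6.2, 14.0, -1.7]
width: 0.3
grip_force: 7.8
```

Force has risen, so the strap is at its stop. I'll back away and rise.

{"op": "send_rows", "data": {"motion": [{"claw": -1, "delta_pos": [-0.05, 0, 0], "twist": 0}, {"claw": -1, "delta_pos": [-0.15, 0, 0], "twist": 0}, {"claw": -1, "delta_pos": [-0.15, 0, 0], "twist": 0}, {"claw": -1, "delta_pos": [0, 0, -0.2], "twist": 0}, {"claw": -1, "delta_pos": [0, 0, -0.2], "twist": 0}, {"claw": -1, "delta_pos": [0, 0, 0], "twist": 0}, {"claw": -1, "delta_pos": [0, 0, 0], "twist": 0}]}}

```text
time_s: 28.35
tcp_pos: [652.3, 49.1, 384.3]
ee_rot: [1.529, -2.743, -0.001]
contact_force: [0.1, -0.7, -0.4]
width: 0.2
grip_force: 0.0
```

```bash
python3 -c "
from h import *
import cv2
st();idx(6)
im=imaging.grab_frame('wrist');cv2.imwrite('pics/w4.png',im[:,:,::-1])"
```

```text
tx,ty coords of nut 144.1 1.3 yaw -121.7 F tool [ 0.5 -0.5  0.4] j6 -0.93 z 384.3 t 28.35
index n 0 ang rel start nan r nanh.py:27: RuntimeWarning: Mean of empty slice.
  r=np.hypot(*p.T);q=p[(r>12)&(r<28)];m=q.mean(0)
  ret = um.true_divide(
```

View pics/w4.png

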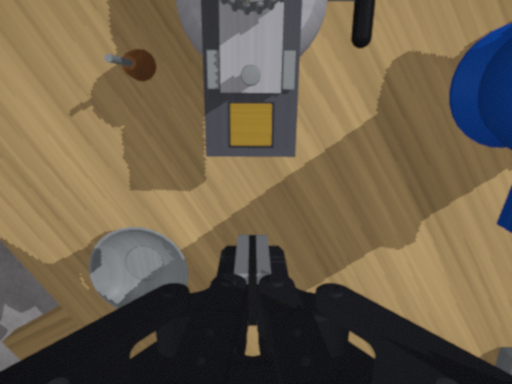

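The blank is fully uncovered and square in its pocket, at about (251,125). The strap is back, with its post at (251,74), and the arm is clear.

```bash
python3 -c "
from workcell import ticket
print(ticket.finish_job())"
```

```text
the job is handed in; nothing more can be done
None
```

I rolled the nut out about two turns (about 712°, or 12.4 rad, last read just before the push), pushed the strap back to its stop, left the blank in its pocket, and handed the job in with the arm clear; no verdict came back.

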